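# Peel the top tray off a sticking stack and present it

### The arm

A 6-joint arm with a two-finger parallel gripper is mounted at the origin on a cart in front of the work surface, level with it; the furniture and walls round the work are solid. World frame = base frame: x ahead of the robot, y to its left, z up, the work surface at z = 0. Lengths are in m, angles in rad, forces in N, time in s.
With the tool pointing down it reaches from about 0.35 to 0.975 m from the base axis. Payload 4.9 kg.
Tool frame: the origin (TCP) lies at the very end of the fingers, on their centre line; the grasp point (between the pads) lies 19 mm behind it (grip_point_offset is the distance from the TCP to the grasp point, in m); z points along the fingers, y is the line along which they close (so a half turn about z gives the same grasp; the last joint's range is limited). The gripper opens to 85 mm and grips with 20 to 120 N. Pads are 22 mm wide; open, the fingers measure 114 mm over their backs; the gripper's body (76 mm by 85 mm) begins 54 mm behind the grasp point. The pads swing forward as they close: fully open they stand 13 mm farther back than shut.
Start: joints at [-1.297, 0.053, 1.613, -0, 1.476, -0.119], TCP at [0.239, -0.577, 0.231] pointing down, gripper open.
Joint ranges: [-3.01, 3.01], [-1.01, 2.22], [0.06, 2.58], [-1.02, 4.17], [0.09, 2.62], [-3.14, 3.14]. Speed limits (rad/s): [2.57, 2.57, 3.14, 3.14, 3.14, 3.14].

### API

Orientations are given as a unit quaternion [x, y, z, w].
In Python, from station import * gives the robot as it stands.
- The arm moves only by the tool arm_command, never from a script. Its argument "moves" is a list of rows, each an object of numbers: "x", "y", "z": the shift along the tool's x, y, z in cm; "rx", "ry", "rz": the turn, a rotation vector about the tool's x, y, z in degrees; "hand": the opening, from 0 (shut) to 1 (fully open). A call has 1 to 10 rows; each row shifts and turns the commanded pose from where the row before left it, along the tool's axes as they then stand; what a row does not reach is not made up. A row lasts 1/10 s, in which the tool goes at most 50 mm and 8.59 degrees, less where a joint would pass 70% of its speed; a pose out of reach is approached as far as the arm can. A call with a gripper value outside its range is refused whole. The fingers move at their own pace and stop on an object; the grip force is fixed at half the most. Time passes only in rows, so rows that do not move let the fingers close. It gives the time, the measured TCP pose, the force, the opening and the grip force at its end, in the units of the state.
- get_state(): the state, without advancing time (a new reading comes with each control period).
- grab_frame(name): name is "scene" or "top" or "wrist"; returns a dict with "image" (384x512x3 uint8, red, green, blue), "K" (3x3 intrinsics, pixels), "extrinsics" (4x4, takes a point from world to camera coordinates); the wrist camera has in their place "T_tool_cam" (4x4, takes a point from camera to tool coordinates, whose origin is the TCP and whose axes are the flange's). Camera axes: x right, y down, z forward; pixel columns grow to the right and rows downward; lengths in m; the calibration is good to about 2 mm. The wrist camera is an equidistant fisheye: a pixel r from the principal point sees the ray r / f radians off the axis. A picture is of the moment at which its call begins: read the wrist's pose just before it. There is no depth.
- job_done(): hands the job in; it is judged then, once.
Trained networks look in the newest picture that a camera, given by its name, has taken for a name from the list of things; names that differ only in an ending like _2 or _b are one class to them, and where a whole thing is asked for, a point or a joint stands for the part that bears it (a point fixed in the world has none). Each returns a list of dicts, best first, with "p" (0 to 1); they miss things now and then, are a little off and sometimes report something else, mostly with a low value. They report only what shows in the picture. A call takes as long as a camera call.
- boxes_of(camera, target): "point" ([column, row] in pixels, amid what is visible of it).
The state is a dict: "time": time; "joint_pos": joint angles; "joint_vel": joint speeds; "effort": joint torques, N m; "tcp_pos": TCP position; "tool_rot": TCP orientation; "contact_force": force on the tool from outside, world axes, zero at the start; "wrist_torque": the same for the moment, N m; "width": finger opening in m; "grasp_force": force on a finger pad.
Only numpy, scipy, OpenCV 4.12 (cv2) and the standard library are available. Lean on these libraries where they do the work, as an engineer would, in place of code of your own. Each camera call takes 0.05 s, during which the arm holds its last target. There are 200 camera calls.

### The job

The blue tray sticks in the nested stack of sheet-metal trays. Grip it by the upright tab on its corner and peel it off: raise the tab corner first, until the tray is tilted clearly (about 15 degrees) while its opposite corner still rests on the stack, then lift it away, leaving the two grey trays below where they stand and the other things on the bench undisturbed. Finish while holding the blue tray still, open side up and roughly level, well above the middle of the green mat (about a hand's width or more up), and do not put it down or let it go.

Things in the scene. Friction and masses are not known exactly. Their poses are not given: they have to be found in the camera images.
- tray_tab (a point): Middle of the grip tab of the blue top tray, where to grip it. The tab is an upright plate fixed to one corner of the tray, lying along the tray's diagonal: 10 mm thick (across the diagonal), reaching about 34 mm beyond the corner, 30 mm high; this point lies 18 mm outside the corner, half-way up the tab (48 mm above the bench at the start). Both sides of it are free down to the bench.
- tray_center (a point): Centre of the blue top tray at the level of the underside of its rim (38 mm above the bench at the start). The tray is of sheet metal, 140 x 110 mm over its rim, which is rolled, 8 mm high and 10 mm wide; below the rim the sloping pan reaches 22 mm down into the tray below. About 0.16 kg. z points up out of the open side, x along the 140 mm side; the tab is at the corner +x, +y, 107 mm from this point.
- tray_far_corner (a point): Outer bottom edge of the rim of the blue tray at the corner opposite the tab (-x, -y), 89 mm from its centre. The tray turns about this corner when it is peeled; on the stack it rests on the rim below.
- tray: The blue top tray itself; same origin and axes as tray_center.
- lower: The two grey steel trays under the blue one, nested, one loose piece of 1.3 kg; 140 x 110 mm over the rims, 38 mm high (174 x 144 mm and 46 mm high with the studs' black brackets, which flank the blue tray's rim). Origin on the bench under its centre; axes like the tray's at the start.
- lower_top (a point): Centre of the upper rim of the two grey trays, 38 mm above their origin. Four rubber-nosed spring studs on black brackets press with about 3 N each on the outer faces of the blue tray's rim, which makes it stick until the rim has risen some 8 mm past them: one on each side, off-centre towards the corner opposite the tab.
- mat: Green inspection mat with a white line round it, 140 x 140 x 4 mm, fixed flat on the bench; origin at the centre of its underside.
- block: Dark steel block 50 x 50 x 38 mm, loose bystander; origin at the centre of its underside.
- wedge: Dark steel wedge 28 x 85 x 24 mm, loose bystander; origin at the centre of its underside.
- tin: Open tin with a blue band, 74 mm across and 88 mm high, loose bystander; origin at the centre of its underside.
- pliers: Pliers with red handles, 55 x 165 x 12 mm, lying flat, loose bystander; origin at the centre of their underside.

How it is judged:
On the way, in this order (a step that is already met when the one before it is completed fails the run):
1. the blue tray is tilted at least 0.2 rad while its far corner still rests on the stack (within 8 mm up and 12 mm sideways of its seat) (angle between tray's own z axis and vertical above 0.2 rad and z of tray_far_corner in the frame of lower below 0.046 m and x of tray_far_corner in the frame of lower below -0.058 m and y of tray_far_corner in the frame of lower below -0.043 m and height (world z) of tray_tab above 0.075 m and angle between lower's own z axis and vertical below 0.1 rad), for 0.1 s.
2. the blue tray is off the stack (z of tray_far_corner in the frame of lower above 0.06 m and z of tray_center in the frame of lower above 0.08 m and height (world z) of lower below 0.01 m), for 0.1 s.
At the end, for the whole second after the job is handed in: The fingers hold the blue tray still, its centre at least 100 mm and its far corner at least 60 mm above the bench, within 60 mm (sideways) of the mat's centre, open side up and tilted less than 0.6 rad, off the stack; the two grey trays stand flat on the bench within 30 mm of where they stood (height (world z) of tray_center above 0.1 m and height (world z) of tray_far_corner above 0.06 m and angle between tray's own z axis and vertical below 0.6 rad and horizontal distance between tray_center and mat below 0.06 m and linear speed of tray below 0.03 m/s and contact force between the fingers and tray above 1 N and contact force between tray and lower below 0.2 N and height (world z) of lower below 0.006 m and angle between lower's own z axis and vertical below 0.05 rad and distance of lower from where it was at the start of the episode below 0.03 m); the arm keeps its last pose, push and grip.
It fails at once if the two grey trays are lifted or dragged away (more than 30 mm) (distance of lower from where it was at the start of the episode above 0.03 m).
It fails at once if another thing on the bench is disturbed (moved more than 30 mm) (distance of any of block, wedge, tin, pliers from where it was at the start of the episode above 0.03 m).
It also fails if it takes over 38 s, if anything falls off the work surface, if the arm or the gripper's body presses on something with over 40 N, if the wrist force passes 120 N, or if a joint passes its speed limit or range.

## Working session

There is one attempt and no reset: what is moved stays moved. The work goes in short steps, Python scripts to look and compute and a tool call to move; the robot and the scene stay as the last step left them, time stands still between calls to the robot, and variables do not carry over. Pictures are saved under pics/ and viewed, at most 10 in all, crops included, and the job is handed in when it is done.

Besides the shell and the picture viewer there is one more tool, called after "Call:" by a JSON object that holds its "method" and its "body", one argument or row to a line. arm_command: Moves the arm, as the interface text tells. Its arguments: {"type":"object","properties":{"moves":{"type":"array"}},"required":["moves"]}

```bash
mkdir -p pics
cat > h.py <<'E'
from station import *
import numpy as np, cv2
from scipy.spatial.transform import Rotation as R
def ray(f,px):
    E=np.array(f["extrinsics"]);K=np.array(f["K"])
    d=np.linalg.inv(K)@np.array([px[0],px[1],1.]);Rm=E[:3,:3];o=-Rm.T@E[:3,3]
    return o,Rm.T@d
def atz(f,px,z):
    o,d=ray(f,px);return o+d*(z-o[2])/d[2]
def proj(f,p):
    E=np.array(f["extrinsics"]);c=E[:3,:3]@p+E[:3,3];u=np.array(f["K"])@c;return u[:2]/u[2]
E
python3 - <<'E'
from h import *
np.set_printoptions(precision=3,suppress=True)
zs=dict(tray_tab=.048,tray_center=.038,tray_far_corner=.038,lower_top=.038,mat=.004,block=.02,wedge=.012,tin=.044,pliers=.006)
for c in("top","scene"):
    f=grab_frame(c);cv2.imwrite(f"pics/{c}0.png",f["image"][:,:,::-1])
    for n,z in zs.items():
        for b in boxes_of(c,n)[:2]: print(c,n,round(b["p"],2),np.array(b["point"]),atz(f,b["point"],z))
print(get_state())
E
```

```text
top tray_tab 0.75 [238.9 217.6] [0.485 0.086 0.048]
top tray_center 0.58 [238.5 219.9] [0.477 0.088 0.038]
top tray_far_corner 0.97 [236.3 218.2] [0.484 0.096 0.038]
top lower_top 0.54 [225.2 205.1] [0.533 0.138 0.038]
top lower_top 0.23 [237.9 218.4] [0.483 0.09  0.038]
top mat 0.78 [310.6 208.4] [ 0.521 -0.187  0.004]
top block 0.78 [259.8 147.6] [0.758 0.005 0.02 ]
top block 0.68 [224.9 230.5] [0.439 0.14  0.02 ]
top wedge 0.74 [225.5 142.1] [0.783 0.139 0.012]
top wedge 0.31 [262.7 216.6] [ 0.491 -0.003  0.012]
top tin 0.98 [156.9 222.8] [0.469 0.392 0.044]
top pliers 0.69 [363.2 216.9] [ 0.487 -0.386  0.006]
scene tray_tab 0.97 [269.7 220.3] [0.489 0.104 0.048]
scene tray_center 0.69 [272.8 217.3] [0.49  0.082 0.038]
scene tray_far_corner 0.94 [273.5 214.1] [0.494 0.07  0.038]
scene lower_top 0.53 [278.8 238. ] [0.44  0.141 0.038]
scene mat 0.74 [303.  167.3] [ 0.519 -0.186  0.004]
scene wedge 0.62 [182.  203.4] [0.776 0.146 0.012]
scene tin 0.85 [225.6 303.5] [0.459 0.39  0.044]
scene pliers 0.67 [331.3 142.8] [ 0.484 -0.346  0.006]
scene pliers 0.33 [222.5 301.4] [0.483 0.372 0.006]
{'time': 1.0, 'joint_pos': array([-1.297,  0.053,  1.613, -0.   ,  1.476, -0.119]), 'joint_vel': array([-0.001, -0.001,  0.002,  0.001,  0.   , -0.001]), 'effort': array([  0.   , -39.368, -37.048,  -0.   ,   0.   ,  -0.   ]), 'tcp_pos': array([ 0.239, -0.577,  0.231]), 'tool_rot': array([ 0.981,  0.195, -0.   ,  0.   ]), 'contact_force': array([-0.232,  0.561,  0.306]), 'wrist_torque': array([0.014, 0.05 , 0.023]), 'grasp_force': 0.0, 'width': 0.08526935485963712}
```

View pics/top0.png

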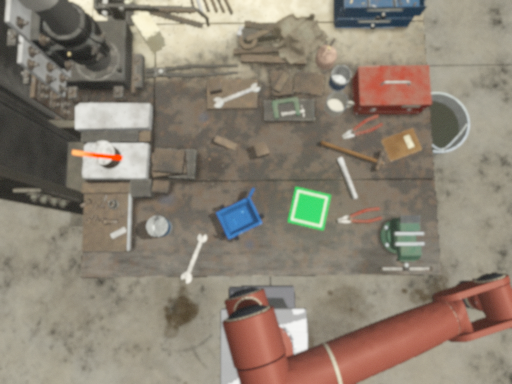

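View pics/scene0.png

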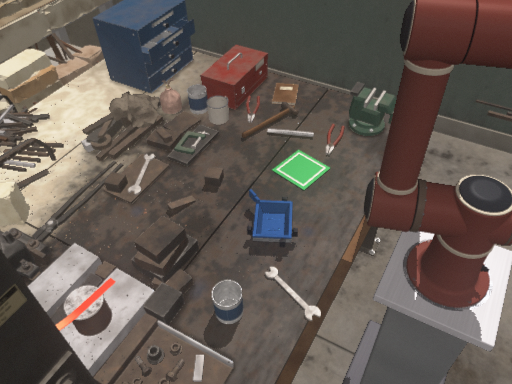

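Run:
```python
from h import *
np.set_printoptions(precision=3,suppress=True)
f=grab_frame("top")
print(atz(f,(252,191),.055),atz(f,(239,218),.04))
w=grab_frame("wrist");print(np.array(w["T_tool_cam"]),w["K"])
im=cv2.resize(f["image"][170:250,200:280],(640,640),interpolation=cv2.INTER_CUBIC);cv2.imwrite("pics/c1.png",im[:,:,::-1])
s=get_state();Rt=R.from_quat(s["tool_rot"]).as_matrix();print(Rt)
print((np.array([.50,.07,.32])-s["tcp_pos"])@Rt*100)
```

```text
[0.584 0.036 0.055] [0.484 0.086 0.04 ]
[[-0.001 -0.965 -0.262  0.066]
 [ 1.    -0.001  0.     0.   ]
 [-0.001 -0.262  0.965 -0.143]
 [ 0.     0.     0.     1.   ]] [[297.319   0.    254.139]
 [  0.    297.319 191.389]
 [  0.      0.      1.   ]]
[[ 0.924  0.383 -0.   ]
 [ 0.383 -0.924 -0.   ]
 [-0.    -0.    -1.   ]]
[ 48.874 -49.823  -8.868]
```

View pics/c1.png

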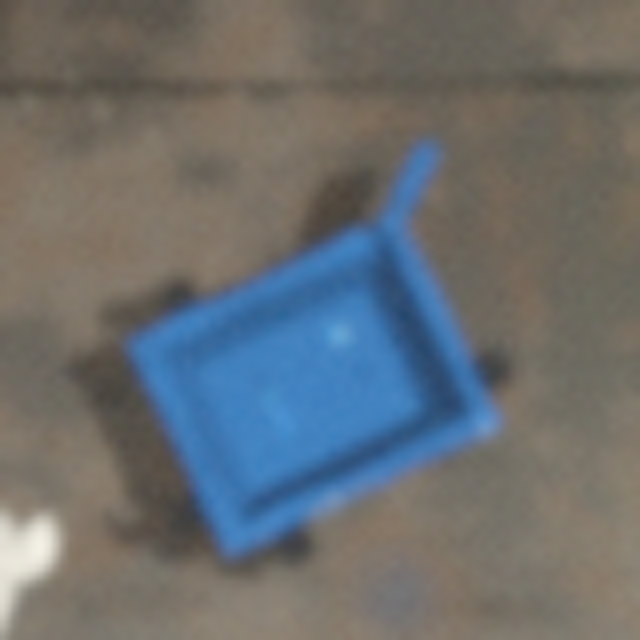

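Call:
{"method": "arm_command", "body": {
  "moves": [
    {"x": 3.2,"y": -3.2,"z": -1.8},
    {"x": 3.2,"y": -3.2,"z": -1.8},
    {"x": 3.2,"y": -3.2,"z": -1.8},
    {"x": 3.2,"y": -3.2,"z": -1.8},
    {"x": 3.2,"y": -3.2,"z": -1.7},
    {"x": 3.5,"y": -3.5},
    {"x": 3.5,"y": -3.5},
    {"x": 3.5,"y": -3.5},
    {"x": 3.5,"y": -3.5},
    {"x": 3.5,"y": -3.5}
  ]
}}

```text
$.moves[0]: bad value
```

Call:
{"method": "arm_command", "body": {
  "moves": [
    {"x": 3.5,"y": -3.5},
    {"x": 3.5,"y": -3.5},
    {"x": 3.5,"y": -3.5},
    {"x": 3.5,"y": -3.5},
    {"x": 1.4,"y": -2.2,"rz": -8},
    {"rz": -8.5},
    {"rz": -8.5},
    {"rz": -8.5},
    {"rz": -8.5},
    {"rz": -8.5}
  ]
}}

```text
$.moves[0]: bad value
```

Call:
{"method": "arm_command", "body": {
  "moves": [
    {"rz": -8.5},
    {"rz": -8.5},
    {"rz": -8.5},
    {"rz": -8.5},
    {"rz": -8.5},
    {"rz": -8.5},
    {"rz": -8.5},
    {"rz": -8.5},
    {"rz": -8.5},
    {"rz": -5}
  ]
}}

```text
$.moves[0]: bad value
```

```bash
cat >> h.py <<'E'
def wray(w,s,px):
    K=np.array(w["K"]);T=np.array(w["T_tool_cam"]);v=np.array([(px[0]-K[0,2])/K[0,0],(px[1]-K[1,2])/K[1,1]])
    r=np.hypot(*v)+1e-12;d=np.array([*(v/r*np.sin(r)),np.cos(r)]);Rt=R.from_quat(s["tool_rot"]).as_matrix()
    return s["tcp_pos"]+Rt@T[:3,3],Rt@T[:3,:3]@d
def watz(w,s,px,z):
    o,d=wray(w,s,px);return o+d*(z-o[2])/d[2]
E
python3 - <<'E'
from h import *
np.set_printoptions(precision=3,suppress=True)
s=get_state();w=grab_frame("wrist");print(s["tcp_pos"],s["tool_rot"],s["joint_pos"])
for n,z in dict(tray_tab=.048,tray_center=.038,tray_far_corner=.038).items():
    for b in boxes_of("wrist",n)[:2]: print(n,round(b["p"],2),np.array(b["point"]),watz(w,s,b["point"],z))
cv2.imwrite("pics/w1.png",w["image"][:,:,::-1])
E
```

```text
[ 0.239 -0.577  0.231] [ 0.981  0.195 -0.     0.   ] [-1.297  0.053  1.613 -0.     1.476 -0.119]
```

View pics/w1.png

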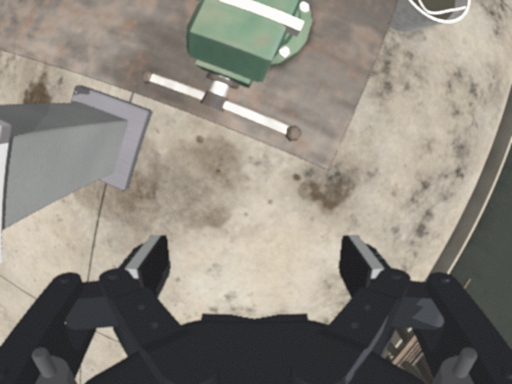

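The wrist view shows only the vise (245,40) and the bench edge. The moves were refused, so I'll give all the keys in each row.

Call:
{"method": "arm_command", "body": {
  "moves": [
    {"x": 0,"y": -1,"z": -4.5,"rx": 0,"ry": 0,"rz": 0,"hand": 1},
    {"x": 0,"y": -2,"z": -4.4,"rx": 0,"ry": 0,"rz": 0,"hand": 1},
    {"x": 3.5,"y": -3.5,"z": 0,"rx": 0,"ry": 0,"rz": 0,"hand": 1},
    {"x": 3.5,"y": -3.5,"z": 0,"rx": 0,"ry": 0,"rz": 0,"hand": 1},
    {"x": 3.5,"y": -3.5,"z": 0,"rx": 0,"ry": 0,"rz": 0,"hand": 1},
    {"x": 3.5,"y": -3.5,"z": 0,"rx": 0,"ry": 0,"rz": 0,"hand": 1},
    {"x": 3.5,"y": -3.5,"z": 0,"rx": 0,"ry": 0,"rz": 0,"hand": 1},
    {"x": 3.5,"y": -3.5,"z": 0,"rx": 0,"ry": 0,"rz": 0,"hand": 1},
    {"x": 3.5,"y": -3.5,"z": 0,"rx": 0,"ry": 0,"rz": 0,"hand": 1},
    {"x": 3.5,"y": -3.5,"z": 0,"rx": 0,"ry": 0,"rz": 0,"hand": 1}
  ]
}}

```text
time: 2.3
tcp_pos: [0.3795, -0.182, 0.3206]
tool_rot: [0.981, 0.195, 0.001, 0.0]
contact_force: [1.2, -0.0, -0.1]
width: 0.0853
grasp_force: 0.0
```

Call:
{"method": "arm_command", "body": {
  "moves": [
    {"x": 3.4,"y": -3.1,"z": 0,"rx": 0,"ry": 0,"rz": 0,"hand": 1},
    {"x": 3.4,"y": -3.1,"z": 0,"rx": 0,"ry": 0,"rz": 0,"hand": 1},
    {"x": 3.4,"y": -3.1,"z": 0,"rx": 0,"ry": 0,"rz": 0,"hand": 1},
    {"x": 3.4,"y": -3.1,"z": 0,"rx": 0,"ry": 0,"rz": 0,"hand": 1},
    {"x": 3.4,"y": -3.1,"z": 0,"rx": 0,"ry": 0,"rz": 0,"hand": 1},
    {"x": 3.4,"y": -3.1,"z": 0,"rx": 0,"ry": 0,"rz": -8.5,"hand": 1},
    {"x": 0,"y": 0,"z": 0,"rx": 0,"ry": 0,"rz": -8.5,"hand": 1},
    {"x": 0,"y": 0,"z": 0,"rx": 0,"ry": 0,"rz": -8.5,"hand": 1},
    {"x": 0,"y": 0,"z": 0,"rx": 0,"ry": 0,"rz": -8.5,"hand": 1},
    {"x": 0,"y": 0,"z": 0,"rx": 0,"ry": 0,"rz": -8.5,"hand": 1}
  ]
}}

```text
time: 3.3
tcp_pos: [0.4965, 0.0664, 0.3203]
tool_rot: [0.842, 0.54, 0.0, -0.0]
contact_force: [-0.5, 0.0, -0.7]
width: 0.0856
grasp_force: 0.0
```

Call:
{"method": "arm_command", "body": {
  "moves": [
    {"x": 0,"y": 0,"z": 0,"rx": 0,"ry": 0,"rz": -8.5,"hand": 1},
    {"x": 0,"y": 0,"z": 0,"rx": 0,"ry": 0,"rz": -8.5,"hand": 1},
    {"x": 0,"y": 0,"z": 0,"rx": 0,"ry": 0,"rz": -8.5,"hand": 1},
    {"x": 0,"y": 0,"z": 0,"rx": 0,"ry": 0,"rz": -8.5,"hand": 1},
    {"x": 0,"y": 0,"z": 0,"rx": 0,"ry": 0,"rz": -8.5,"hand": 1},
    {"x": 0,"y": 0,"z": 0,"rx": 0,"ry": 0,"rz": -8.5,"hand": 1},
    {"x": 0,"y": 0,"z": 0,"rx": 0,"ry": 0,"rz": -8.5,"hand": 1},
    {"x": 0,"y": 0,"z": 0,"rx": 0,"ry": 0,"rz": -8.5,"hand": 1},
    {"x": 0,"y": 0,"z": 0,"rx": 0,"ry": 0,"rz": -8.5,"hand": 1},
    {"x": 0,"y": 0,"z": 0,"rx": 0,"ry": 0,"rz": -4,"hand": 1}
  ]
}}

```text
time: 4.3
tcp_pos: [0.4965, 0.0661, 0.3204]
tool_rot: [0.294, 0.956, 0.0, 0.0]
contact_force: [-0.6, -0.2, -0.1]
width: 0.0856
grasp_force: 0.0
```

Run:
```python
from h import *
np.set_printoptions(precision=3,suppress=True)
s=get_state();w=grab_frame("wrist");print(s["tcp_pos"],s["tool_rot"],s["joint_pos"])
for n,z in dict(tray_tab=.048,tray_center=.038,tray_far_corner=.038).items():
    for b in boxes_of("wrist",n)[:2]: print(n,round(b["p"],2),np.array(b["point"]),watz(w,s,b["point"],z))
cv2.imwrite("pics/w2.png",w["image"][:,:,::-1])
```

```text
[0.496 0.066 0.32 ] [0.294 0.956 0.    0.   ] [-0.016 -0.286  1.778 -0.     1.65  -0.989]
tray_tab 0.98 [266.1 145.5] [0.489 0.09  0.048]
tray_tab 0.4 [304.1 292.9] [0.729 0.009 0.048]
tray_center 0.78 [261.5 147.1] [0.489 0.083 0.038]
tray_far_corner 0.61 [263.  144.4] [0.486 0.087 0.038]
```

View pics/w2.png

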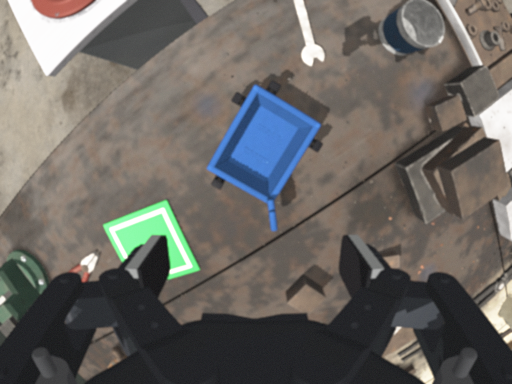

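Tray is at (265,145), its tab at (272,215), the mat at (150,240). I'll fit the tray pose to the blue mask.

```bash
cat >> h.py <<'E'
def wproj(w,s,P):
    K=np.array(w["K"]);T=np.array(w["T_tool_cam"]);Rt=R.from_quat(s["tool_rot"]).as_matrix()
    p=((P-s["tcp_pos"])@Rt-T[:3,3])@T[:3,:3]
    r=np.hypot(p[:,0],p[:,1]);a=np.arctan2(r,p[:,2])
    return np.c_[p[:,0]/r*a*K[0,0]+K[0,2],p[:,1]/r*a*K[1,1]+K[1,2]]
from scipy.optimize import minimize
def fit(w,s,x0):
    hsv=cv2.cvtColor(w["image"],cv2.COLOR_RGB2HSV)
    m=cv2.inRange(hsv,(104,120,50),(122,255,255))
    n,l,st,c=cv2.connectedComponentsWithStats(m)
    p=wproj(w,s,np.array([[x0[0],x0[1],.03]]))[0]
    k=min([i for i in range(1,n) if st[i,4]>800],key=lambda i:np.hypot(*(c[i]-p)));m=((l==k)*255).astype(np.uint8)
    m=cv2.morphologyEx(m,cv2.MORPH_CLOSE,np.ones((5,5)))
    S=4
    M=cv2.resize(m,None,fx=S,fy=S,interpolation=cv2.INTER_LINEAR)>127
    u=np.array([70,55])/np.hypot(70,55);v=np.array([-u[1],u[0]]);q=u*.089
    tab=np.array([q+v*.005,q+u*.034+v*.005,q+u*.034-v*.005,q-v*.005])
    rim=np.array([[.07,.055],[-.07,.055],[-.07,-.055],[.07,-.055]])
    parts=[np.vstack([np.c_[rim,[.046]*4],np.c_[rim,[.038]*4]]),np.vstack([np.c_[tab,[.063]*4],np.c_[tab,[.033]*4]])]
    def cost(x):
        A=np.zeros(M.shape,np.uint8);c,sn=np.cos(x[2]),np.sin(x[2])
        for P in parts:
            W=np.c_[P[:,:2]@np.array([[c,sn],[-sn,c]])+x[:2],P[:,2]]
            h=cv2.convexHull(((wproj(w,s,W)+.5)*S*16).astype(np.int32))
            cv2.fillConvexPoly(A,h,1,shift=4)
        A=A>0
        return 1-(A&M).sum()/(A|M).sum()
    r=minimize(cost,x0,method="Nelder-Mead",options=dict(initial_simplex=np.array(x0)+np.array([[0,0,0],[.01,0,0],[0,.01,0],[0,0,.1]])))
    x=r.x;a=x[2]+np.arctan2(55,70);d=np.array([np.cos(a),np.sin(a)])
    return x,r.fun,a,x[:2]+d*.107,x[:2]-d*.089
E
python3 - <<'E'
from h import *
np.set_printoptions(precision=4,suppress=True)
s=get_state();w=grab_frame("wrist")
print(fit(w,s,[.487,.085,np.radians(-64)]))
b=boxes_of("wrist","mat")[0];print(b,watz(w,s,b["point"],.004))
print([watz(w,s,p,z) for p,z in (((258,86),.046),((274,229),.063))])
E
```

```text
(array([ 0.4868,  0.0867, -1.1315]), np.float64(0.01880667641050071), np.float64(-0.4655577780774619), array([0.5824, 0.0386]), array([0.4073, 0.1266]))
{'point': [155.0, 233.2], 'p': 0.59} [ 0.5082 -0.1533  0.004 ]
[array([0.414 , 0.1286, 0.046 ]), array([0.5943, 0.0327, 0.063 ])]
```

Call:
{"method": "arm_command", "body": {
  "moves": [
    {"x": 0,"y": 0,"z": 0,"rx": 0,"ry": 0,"rz": -7.5,"hand": 0.8},
    {"x": -3,"y": 0.5,"z": 3.5,"rx": 0,"ry": 0,"rz": 0,"hand": 0.8},
    {"x": -3,"y": 0.5,"z": 3.5,"rx": 0,"ry": 0,"rz": 0,"hand": 0.8},
    {"x": -2.9,"y": 0.4,"z": 3.5,"rx": 0,"ry": 0,"rz": 0,"hand": 0.8},
    {"x": 0,"y": 0,"z": 3.5,"rx": 0,"ry": 0,"rz": 0,"hand": 0.8},
    {"x": 0,"y": 0,"z": 3.5,"rx": 0,"ry": 0,"rz": 0,"hand": 0.8},
    {"x": 0,"y": 0,"z": 0,"rx": 0,"ry": 0,"rz": 0,"hand": 0.8},
    {"x": 0,"y": 0,"z": 0,"rx": 0,"ry": 0,"rz": 0,"hand": 0.8}
  ]
}}

```text
time: 5.4
tcp_pos: [0.582, 0.0382, 0.1454]
tool_rot: [0.234, 0.972, -0.0, -0.0]
contact_force: [0.4, 0.2, 1.7]
width: 0.0682
grasp_force: 0.0
```

Run:
```python
from h import *
np.set_printoptions(precision=4,suppress=True)
s=get_state();w=grab_frame("wrist");print(s["tcp_pos"],s["tool_rot"],s["joint_pos"])
cv2.imwrite("pics/w3.png",w["image"][:,:,::-1])
x,f,a,t,fc=fit(w,s,[.487,.087,-1.13]);print(x,f,np.degrees(a),t,fc)
Rt=R.from_quat(s["tool_rot"]).as_matrix();print((np.array([*t,.029])-s["tcp_pos"])@Rt*100,np.degrees(np.arctan2(Rt[1,0],Rt[0,0])))
```

```text
[0.582  0.0382 0.1454] [ 0.2336  0.9723 -0.0001 -0.0005] [-0.062   0.0228  1.7905  0.0001  1.3292 -1.1613]
[ 0.4866  0.0871 -1.1326] 0.019228177366458543 -26.738775621915206 [0.5821 0.0389] [0.4071 0.1271]
[ 0.0109  0.0721 11.6387] 152.9827863355192
```

View pics/w3.png

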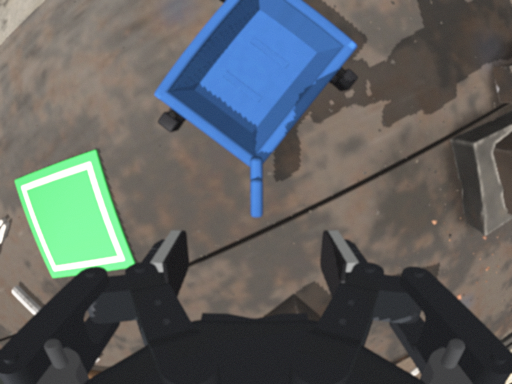

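The tab at (257,185) lies midway between the fingers; the two fits agree to 1 mm. I'll descend and grip.

Call:
{"method": "arm_command", "body": {
  "moves": [
    {"x": 0,"y": 0,"z": 4,"rx": 0,"ry": 0,"rz": 0,"hand": 0.8},
    {"x": 0,"y": 0,"z": 4,"rx": 0,"ry": 0,"rz": 0,"hand": 0.8},
    {"x": 0,"y": 0,"z": 2.4,"rx": 0,"ry": 0,"rz": -0.3,"hand": 0.8},
    {"x": 0,"y": 0.1,"z": 1.2,"rx": 0,"ry": 0,"rz": 0,"hand": 0.8},
    {"x": 0,"y": 0,"z": 0,"rx": 0,"ry": 0,"rz": 0,"hand": 0},
    {"x": 0,"y": 0,"z": 0,"rx": 0,"ry": 0,"rz": 0,"hand": 0},
    {"x": 0,"y": 0,"z": 0,"rx": 0,"ry": 0,"rz": 0,"hand": 0},
    {"x": 0,"y": 0,"z": 0,"rx": 0,"ry": 0,"rz": 0,"hand": 0},
    {"x": 0,"y": 0,"z": 0,"rx": 0,"ry": 0,"rz": 0,"hand": 0},
    {"x": 0,"y": 0,"z": 0,"rx": 0,"ry": 0,"rz": 0,"hand": 0}
  ]
}}

```text
time: 6.45
tcp_pos: [0.5842, 0.0389, 0.0313]
tool_rot: [0.231, 0.973, 0.0, 0.002]
contact_force: [0.8, -0.4, 6.3]
width: 0.0091
grasp_force: 58.9
```

Run:
```python
from h import *
np.set_printoptions(precision=4,suppress=True)
s=get_state();print(s["tcp_pos"],s["joint_pos"],s["width"],s["grasp_force"],s["contact_force"])
# peel: rotate about far corner, axis tool y
fc=np.array([.4071,.1271,.038]);Rt=R.from_quat(s["tool_rot"]).as_matrix()
r=(s["tcp_pos"]-fc)@Rt;print("tcp rel far corner in tool axes",r*100)
# a row shifts along axes before turn, then turns about TCP: const body-frame shift
for sg in(1,-1):
    d=np.radians(2)*sg
    Q=R.from_rotvec([0,d,0]).as_matrix()
    print(sg,"shift/row 2deg cm",(Q@r-r)*100,"world",Rt@(Q@r-r)*100)
```

```text
[0.5842 0.0389 0.0313] [-0.0605  0.1644  1.8493 -0.0001  1.1245 -1.1654] 0.009104951805019868 58.88022601604462 [ 0.7565 -0.3652  6.2575]
tcp rel far corner in tool axes [-19.7811   0.0745   0.7347]
1 shift/row 2deg cm [0.0377 0.     0.6899] world [-0.0314  0.0167 -0.69  ]
-1 shift/row 2deg cm [-0.0136  0.     -0.6908] world [ 0.0098 -0.0059  0.6908]
```

Call:
{"method": "arm_command", "body": {
  "moves": [
    {"x": -0.01,"y": 0,"z": -0.69,"rx": 0,"ry": -2,"rz": 0,"hand": 0},
    {"x": -0.01,"y": 0,"z": -0.69,"rx": 0,"ry": -2,"rz": 0,"hand": 0},
    {"x": -0.01,"y": 0,"z": -0.69,"rx": 0,"ry": -2,"rz": 0,"hand": 0},
    {"x": -0.01,"y": 0,"z": -0.69,"rx": 0,"ry": -2,"rz": 0,"hand": 0},
    {"x": -0.01,"y": 0,"z": -0.69,"rx": 0,"ry": -2,"rz": 0,"hand": 0},
    {"x": -0.01,"y": 0,"z": -0.69,"rx": 0,"ry": -2,"rz": 0,"hand": 0},
    {"x": 0,"y": 0,"z": 0,"rx": 0,"ry": 0,"rz": 0,"hand": 0}
  ]
}}

```text
time: 7.15
tcp_pos: [0.5804, 0.0408, 0.0723]
tool_rot: [0.229, 0.968, -0.024, 0.104]
contact_force: [4.1, -0.1, 0.8]
width: 0.0092
grasp_force: 58.6
```

Run:
```python
from h import *
np.set_printoptions(precision=4,suppress=True)
s=get_state();print(s["tcp_pos"],s["joint_pos"],s["width"],s["grasp_force"],s["contact_force"],s["wrist_torque"])
Rt=R.from_quat(s["tool_rot"]).as_matrix();print("tilt",np.degrees(np.arccos(-Rt[2,2])))
r=np.array([-.1978,.0007,.0073]);print("far corner",s["tcp_pos"]-Rt@r)
w=grab_frame("wrist");cv2.imwrite("pics/w4.png",w["image"][:,:,::-1])
```

```text
[0.5804 0.0408 0.0723] [-0.0134 -0.0056  1.9637 -0.1095  0.9924 -1.068 ] 0.009168128556059866 58.61378610134125 [ 4.0775 -0.0545  0.7627] [-0.1804 -0.5528 -0.0816]
tilt 12.265003900611724
far corner [0.4059 0.1276 0.0374]
```

View pics/w4.png

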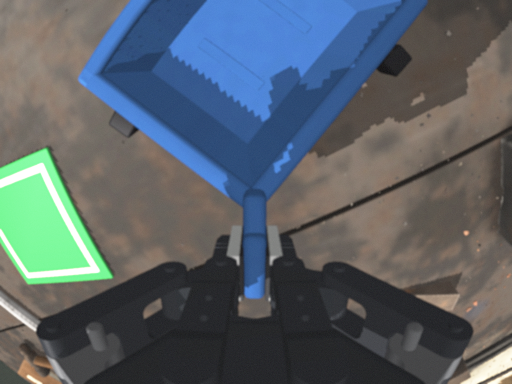

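Tab is held firmly between the pads at (255,240), and the tray is clearly risen relative to the brackets (400,60), (122,123). I'll go on to about 17°, and hold.

Call:
{"method": "arm_command", "body": {
  "moves": [
    {"x": -0.01,"y": 0,"z": -0.69,"rx": 0,"ry": -2,"rz": 0,"hand": 0},
    {"x": -0.01,"y": 0,"z": -0.69,"rx": 0,"ry": -2,"rz": 0,"hand": 0},
    {"x": 0,"y": 0,"z": -0.17,"rx": 0,"ry": -0.5,"rz": 0,"hand": 0},
    {"x": 0,"y": 0,"z": 0,"rx": 0,"ry": 0,"rz": 0,"hand": 0},
    {"x": 0,"y": 0,"z": 0,"rx": 0,"ry": 0,"rz": 0,"hand": 0},
    {"x": 0,"y": 0,"z": 0,"rx": 0,"ry": 0,"rz": 0,"hand": 0}
  ]
}}

```text
time: 7.8
tcp_pos: [0.5772, 0.042, 0.086]
tool_rot: [0.229, 0.963, -0.033, 0.14]
contact_force: [4.4, -0.4, 2.0]
width: 0.0088
grasp_force: 58.6
```

Run:
```python
from h import *
np.set_printoptions(precision=4,suppress=True)
s=get_state();print(s["tcp_pos"],s["contact_force"],s["wrist_torque"],s["grasp_force"])
Rt=R.from_quat(s["tool_rot"]).as_matrix();print("tilt",np.degrees(np.arccos(-Rt[2,2])))
r=np.array([-.1978,.0007,.0073]);print("far corner",s["tcp_pos"]-Rt@r)
print("up in tool",Rt.T@[0,0,1])
f=grab_frame("scene");a=cv2.resize(f["image"][160:280,210:370],(640,480));cv2.imwrite("pics/s5.png",a[:,:,::-1])
```

```text
[0.5772 0.042  0.086 ] [ 4.4134 -0.4209  1.9714] [-0.1582 -0.6396 -0.2049] 58.60666751861572
tilt 16.56074198954486
far corner [0.4057 0.1275 0.0366]
up in tool [-0.285   0.0005 -0.9585]
```

View pics/s5.png

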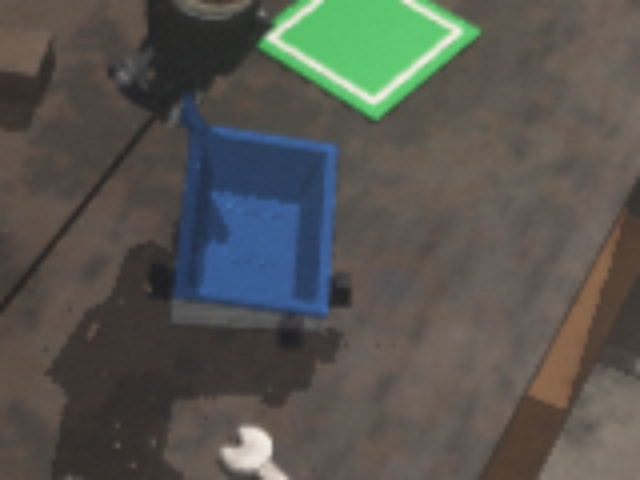

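Call:
{"method": "arm_command", "body": {
  "moves": [
    {"x": -0.14,"y": 0,"z": -0.48,"rx": 0,"ry": 0,"rz": 0,"hand": 0},
    {"x": -0.14,"y": 0,"z": -0.48,"rx": 0,"ry": 0,"rz": 0,"hand": 0},
    {"x": -0.14,"y": 0,"z": -0.48,"rx": 0,"ry": 0,"rz": 0,"hand": 0},
    {"x": -0.14,"y": 0,"z": -0.48,"rx": 0,"ry": 0,"rz": 0,"hand": 0},
    {"x": -0.28,"y": 0,"z": -0.96,"rx": 0,"ry": 0,"rz": 0,"hand": 0},
    {"x": -0.43,"y": 0,"z": -1.44,"rx": 0,"ry": 0,"rz": 0,"hand": 0},
    {"x": -0.57,"y": 0,"z": -1.92,"rx": 0,"ry": 0,"rz": 0,"hand": 0},
    {"x": -0.57,"y": 0,"z": -1.92,"rx": 0,"ry": 0,"rz": 0,"hand": 0},
    {"x": -0.57,"y": 0,"z": -1.92,"rx": 0,"ry": 0,"rz": 0,"hand": 0},
    {"x": -0.57,"y": 0,"z": -1.92,"rx": 0,"ry": 0,"rz": 0,"hand": 0}
  ]
}}

```text
time: 8.85
tcp_pos: [0.577, 0.042, 0.2132]
tool_rot: [0.228, 0.963, -0.033, 0.14]
contact_force: [-0.4, -0.0, -1.2]
width: 0.0093
grasp_force: 58.7
```

Run:
```python
from h import *
np.set_printoptions(precision=4,suppress=True)
s=get_state();print(s["tcp_pos"],s["joint_pos"],s["contact_force"],s["grasp_force"])
Rt=R.from_quat(s["tool_rot"]).as_matrix()
fc=np.array([.4071,.1271,.038]);tc=np.array([.4867,.087,.038])
t0=np.array([.5842,.0389,.0313]);R0=R.from_quat([.231,.973,0,.002]).as_matrix()
r=R0.T@(tc-t0);c=s["tcp_pos"]+Rt@r
print("centre",c,"far",s["tcp_pos"]+Rt@R0.T@(fc-t0),"tilt",np.degrees(np.arccos(-Rt[2,2])))
f=grab_frame("scene");m=[atz(f,b["point"],.004) for b in boxes_of("scene","mat")[:1]];print(m)
hsv=cv2.cvtColor(f["image"],cv2.COLOR_RGB2HSV);k=cv2.inRange(hsv,(50,120,80),(75,255,255));k[:130]=0;k[200:]=0
a=f["image"][120:300,200:400];a=cv2.resize(a,(640,576));cv2.imwrite("pics/s6.png",a[:,:,::-1])
d=np.array([.52,-.187,.19])-c;print("shift tool cm before turn",d@Rt*100)
# final: level by ry +14 about TCP
Rf=Rt@R.from_rotvec([0,np.radians(14),0]).as_matrix()
cf=s["tcp_pos"]+Rf@r;print("after level ctr",cf,"shift tool(old axes) cm",(np.array([.52,-.187,.17])-cf)@Rt*100)
```

```text
[0.577  0.042  0.2132] [ 0.0068 -0.2029  1.9048 -0.14    1.1839 -1.0618] [-0.3729 -0.0425 -1.2116] 58.653393387794495
centre [0.4818 0.089  0.189 ] far [0.4054 0.1274 0.1639] tilt 16.566814000797116
[array([ 0.5076, -0.1789,  0.004 ])]
shift tool cm before turn [-15.1906 -22.9361   4.3968]
after level ctr [0.4793 0.0901 0.2154] shift tool(old axes) cm [-14.1251 -22.9375   8.9221]
```

View pics/s6.png

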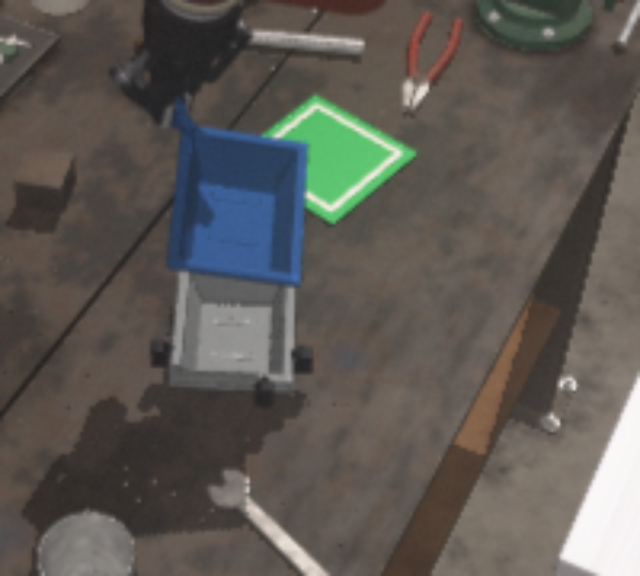

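The blue tray is off the stack at (240,205); the grey trays stay in place with all brackets. Next I carry it over to the mat (330,160).

Call:
{"method": "arm_command", "body": {
  "moves": [
    {"x": -0.7,"y": -1.1,"z": 0.3,"rx": 0,"ry": 0,"rz": 0,"hand": 0},
    {"x": -1.5,"y": -2.3,"z": 0.7,"rx": 0,"ry": 0,"rz": 0,"hand": 0},
    {"x": -1.8,"y": -2.8,"z": 0.9,"rx": 0,"ry": 0,"rz": 0,"hand": 0},
    {"x": -1.8,"y": -2.8,"z": 0.9,"rx": 0,"ry": 0,"rz": 0,"hand": 0},
    {"x": -1.8,"y": -2.8,"z": 0.9,"rx": 0,"ry": 0,"rz": 0,"hand": 0},
    {"x": -1.8,"y": -2.8,"z": 0.9,"rx": 0,"ry": 0,"rz": 0,"hand": 0},
    {"x": -1.8,"y": -2.8,"z": 0.8,"rx": 0,"ry": 0,"rz": 0,"hand": 0},
    {"x": -1.5,"y": -2.3,"z": 0.7,"rx": 0,"ry": 0,"rz": 0,"hand": 0},
    {"x": -1.2,"y": -1.9,"z": 0.6,"rx": 0,"ry": 0,"rz": 0,"hand": 0},
    {"x": -0.8,"y": -1.3,"z": 0.3,"rx": 0,"ry": 0,"rz": 0,"hand": 0}
  ]
}}

```text
time: 9.95
tcp_pos: [0.6163, -0.2369, 0.1828]
tool_rot: [0.229, 0.963, -0.033, 0.138]
contact_force: [0.5, -0.1, -1.9]
width: 0.0095
grasp_force: 58.6
```

Call:
{"method": "arm_command", "body": {
  "moves": [
    {"x": 0,"y": 0,"z": 0,"rx": 0,"ry": 2,"rz": 0,"hand": 0},
    {"x": 0,"y": 0,"z": 0,"rx": 0,"ry": 3,"rz": 0,"hand": 0},
    {"x": 0,"y": 0,"z": 0,"rx": 0,"ry": 3,"rz": 0,"hand": 0},
    {"x": 0,"y": 0,"z": 0,"rx": 0,"ry": 3,"rz": 0,"hand": 0},
    {"x": 0,"y": 0,"z": 0,"rx": 0,"ry": 3,"rz": 0,"hand": 0},
    {"x": 0,"y": 0,"z": 0,"rx": 0,"ry": 2,"rz": 0,"hand": 0},
    {"x": 0,"y": 0,"z": 0,"rx": 0,"ry": 0,"rz": 0,"hand": 0},
    {"x": 0,"y": 0,"z": 0,"rx": 0,"ry": 0,"rz": 0,"hand": 0},
    {"x": 0,"y": 0,"z": 0,"rx": 0,"ry": 0,"rz": 0,"hand": 0}
  ]
}}

```text
time: 10.85
tcp_pos: [0.6172, -0.2347, 0.1849]
tool_rot: [0.231, 0.973, -0.001, 0.004]
contact_force: [0.5, -0.2, -0.7]
width: 0.0089
grasp_force: 58.6
```

Run:
```python
from h import *
np.set_printoptions(precision=4,suppress=True)
s=get_state();print(s["tcp_pos"],s["joint_vel"],s["contact_force"],s["grasp_force"])
Rt=R.from_quat(s["tool_rot"]).as_matrix()
fc=np.array([.4071,.1271,.038]);tc=np.array([.4867,.087,.038])
t0=np.array([.5842,.0389,.0313]);R0=R.from_quat([.231,.973,0,.002]).as_matrix()
print("centre",s["tcp_pos"]+Rt@R0.T@(tc-t0),"far",s["tcp_pos"]+Rt@R0.T@(fc-t0),"tilt",np.degrees(np.arccos(-Rt[2,2])))
f=grab_frame("scene")
a=f["image"][60:300,180:500];a=cv2.resize(a,(768,576));cv2.imwrite("pics/s7.png",a[:,:,::-1])
```

```text
[ 0.6172 -0.2347  0.1849] [ 0.     -0.0061 -0.0038 -0.0014  0.0011  0.0002] [ 0.5096 -0.2334 -0.7195] 58.62949311733246
centre [ 0.5197 -0.1866  0.1911] far [ 0.4401 -0.1465  0.1907] tilt 0.47473225864414037
```

View pics/s7.png

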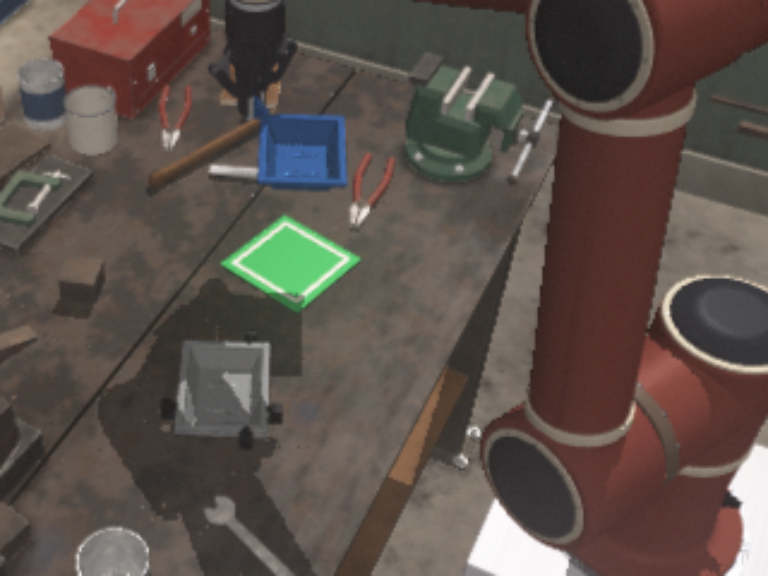

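The blue tray hangs level at (303,150), in line above the mat (291,262). The grey trays (225,390) are unmoved.

```bash
python3 -c "
from station import *
print(job_done())"
```

```text
the job is handed in; nothing more can be done
None
```

I peeled the blue tray off tab corner first, tilting it about 16.5° with the far corner still on the stack, and handed the job in with it held level about 19 cm above the mat's centre; the grey trays look unmoved, and the station gave no verdict.

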